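# Clamp the taller snack cup in the one-handed holding stand

## Robot

A 6-joint arm with a two-finger parallel gripper is mounted at the origin on the work surface. World frame = base frame: x ahead of the robot, y to its left, z up, the work surface at z = 0. Lengths are in m, angles in rad, forces in N, time in s.
With the tool pointing down it reaches from about 0.3 to 0.875 m from the base axis. Payload 6.4 kg.
Tool frame: the origin (TCP) lies midway between the tips of the shut fingers; the grasp point (between the pads) lies 19 mm behind it; z points along the fingers, y is the line along which they close (so a half turn about z gives the same grasp; the last joint's range is limited). The gripper opens to 85 mm and grips with 20 to 120 N. Pads are 22 mm wide; open, the fingers measure 114 mm over their backs; the gripper's body (76 mm by 85 mm) begins 54 mm behind the grasp point. The pads swing forward as they close: fully open they stand 13 mm farther back than shut.
Start: joints at [1.121, 0.181, 1.607, -0, 1.354, -0.206], TCP at [0.139, 0.558, 0.231] pointing down, gripper open.
Joint ranges: [-2.99, 2.99], [-0.89, 2.07], [0.3, 2.58], [-1.14, 4.28], [0, 2.63], [-3.12, 3.12]. Speed limits (rad/s): [2.57, 2.57, 3.01, 3.14, 3.14, 3.14].

## Interface

Orientations are given as a unit quaternion [w, x, y, z].
In Python, from bench import get_obs, camera, hand_in gives the robot as it stands.
- The arm moves only by the tool carry_out, never from a script. Its argument "plan" is a list that holds one entry, the list of rows, each a list of 7 numbers: the shift along the world's x, y, z in m, then the turn, a rotation vector about the world's x, y, z in rad, then the opening, from 0 (shut) to 1 (fully open). In form: [[[x, y, z, rx, ry, rz, hand], ...]]. A call has exactly 5 rows; each row is the pose to reach, as a shift and turn from the pose commanded when the call began; what a row does not reach only later rows make up. A row lasts 1/12 s, in which the tool goes at most 41.7 mm and 7.16 degrees, less where a joint would pass 70% of its speed; a pose out of reach is approached as far as the arm can. A call with a gripper value outside its range is refused whole. The fingers move at their own pace and stop on an object; the grip force is fixed at half the most. Time passes only in rows, so rows that repeat a pose let the fingers close, or fill a call up. It gives the time, the measured TCP pose, the force, the opening and the grip force at its end, in the units of the state.
- get_obs(): the state, without advancing time (a new reading comes with each control period).
- camera(name): name is "scene" or "top" or "wrist"; returns a dict with "pixels" (420x560x3 uint8, red, green, blue), "z_map" (420x560 float32, m along the optical axis (not along the pixel's ray), 0 where there is no reading), "camera_matrix" (3x3 intrinsics, pixels), "cam_to_world" (4x4, takes a point from camera to world coordinates). Camera axes: x right, y up, looking along -z (the intrinsics and any distortion apply to the point x, -y, -z); pixel columns grow to the right and rows downward; lengths in m; the calibration is good to about 2 mm. A picture is of the moment at which its call begins.
- hand_in(): hands the job in; it is judged then, once.
The state is a dict: "time_s": time; "q": joint angles; "dq": joint speeds; "joint_efforts": joint torques, N m; "eef_pos": TCP position; "eef_rot": TCP orientation; "wrist_force": force on the tool from outside, world axes, zero at the start; "torque": the same for the moment, N m; "opening": opening from 0.0 (shut) to 1.0 (fully open); "grasp_force": force on a finger pad.
Only numpy, scipy, OpenCV 4.12 (cv2) and the standard library are available. Lean on these libraries where they do the work, as an engineer would, in place of code of your own. Each camera call takes 0.05 s, during which the arm holds its last target. There are 200 camera calls.

## Task

Get the taller of the two white snack cups ready for one-handed opening: take it off the wooden turntable, keep it upright and set it down gently on the round seat midway between the open jaws of the holding stand. Then turn the stand's black knob clockwise (seen from above) until it clicks past its detent and stays there, with both jaws gripping the upright cup. Leave the other things on the turntable, and the red timer beside it, where they are.

Things in the scene. Friction and masses are not known exactly. Their poses are not given: they have to be found in the camera images.
- tall_cup: The taller white snack cup, closed by a screwed-on lid that is part of it: body 66 mm diameter, lid rim 72 mm diameter (the top 12 mm), lid top 100 mm above the foot; on the lid a round grip knob 32 mm diameter, 32 mm high (top at 132 mm). 0.15 to 0.31 kg. Origin at the centre of its foot, z up. It starts on the turntable.
- short_cup: The shorter white snack cup, a bystander: same diameters, lid top at 60 mm, grip knob top at 92 mm. Origin at the centre of its foot, on the turntable.
- cookie_jar: Closed glass cookie jar, bystander on the turntable: 124 mm diameter, 186 mm high. Origin at the centre of its foot.
- spoon_cup: Stainless cup with spoons, bystander on the turntable: 80 mm diameter, 105 mm high, spoons to 195 mm. Origin at the centre of its foot.
- timer: Red plastic knob timer, bystander beside the turntable: 72 mm diameter, 65 mm high. Origin at the centre of its foot.
- turntable: Round wooden turntable, does not move: 360 mm diameter, top 30 mm above the counter. Origin at the centre of its underside.
- stand: Holding stand fixed to the counter: grey base plate 330 mm (its x) by 190 mm (its y), 25 mm high, origin at the centre of its underside, z up. Cup seat at x = +75 mm; knob at x = -85 mm.
- seat (a point): Centre of the stand's round rubber seat, on the base plate's top face 25 mm above the counter. Axes as the stand's. The cup's foot goes here.
- jaw_left: Sprung V-shaped jaw on the +y side of the seat, 58 mm high above the base plate, opening towards the seat. Fully open, its faces stand 48 mm from the seat's centre, so the 33 mm radius cup has 15 mm to spare all round; the V jaws centre it as they close. Origin behind the jaw, at base plate height.
- jaw_right: The same jaw on the -y side of the seat; both jaws are coupled to the knob.
- knob_grip (a point): On the knob's axis (vertical), 70 mm above the counter, 23 mm above the knob's round skirt (84 mm diameter): the height to grip. The grip is an upright bar 76 mm long (this point's x axis), 16 mm thick (its y), 36 mm high (top 12 mm above this point). The frame turns with the knob; at joint 0 its x axis is the stand's x.
- clamp_knob (a joint): Knob angle in rad: 0 = jaws open (start), grows clockwise seen from above. An over-centre detent resists at first (about 0.3 N m) up to its crest at about 0.63, then the knob snaps on; the jaws meet the cup at about 1.03 and the knob rests at its stop at 1.3.
There are look-alikes about, which are no part of the job. What is shaped like the tall_cup but green or yellow is not meant.

How it is judged:
On the way, in this order (a step that is already met when the one before it is completed fails the run):
1. the taller cup stands upright on the seat between the open jaws (within 15 mm of its centre), knob not yet turned (horizontal distance between tall_cup and seat below 0.015 m and z of tall_cup in the frame of seat between -0.005 and 0.005 m and angle between tall_cup's own z axis and vertical below 0.08 rad and value of joint clamp_knob below 0.3 rad), for 0.2 s.
2. the knob has been turned past its detent and both jaws grip the cup (value of joint clamp_knob above 1.05 rad and contact force between tall_cup and jaw_left above 0.8 N and contact force between tall_cup and jaw_right above 0.8 N), for 0.2 s.
At the end, for the whole second after the job is handed in: The taller cup stands upright (within 0.08 rad) and at rest on the seat, within 10 mm of its centre and 5 mm of its height; the knob rests past its detent (over 1.05 rad); both jaws press on the cup with at least 0.8 N (all of step 2 and horizontal distance between tall_cup and seat below 0.01 m and z of tall_cup in the frame of seat between -0.005 and 0.005 m and angle between tall_cup's own z axis and vertical below 0.08 rad and linear speed of tall_cup below 0.02 m/s); the robot touches nothing.
It fails at once if something to be left alone (the shorter snack cup, the cookie jar, the spoon cup, the red timer) is moved more than 30 mm (distance of any of short_cup, cookie_jar, spoon_cup, timer from where it was at the start of the episode above 0.03 m).
It fails at once if the taller cup is tipped more than 0.5 rad (angle between tall_cup's own z axis and vertical above 0.5 rad).
It fails at once if the taller cup is dropped (falls freely, not touched by the fingers, faster than 0.5 m/s, as after more than some 13 mm) (contact force between the fingers and tall_cup below 0.05 N and linear speed of tall_cup above 0.5 m/s).
It also fails if it takes over 58 s, if anything falls off the work surface, if the arm or the gripper's body presses on something with over 40 N, if the wrist force passes 120 N, or if a joint passes its speed limit or range.

## Working session

There is one attempt and no reset: what is moved stays moved. The work goes in short steps, Python scripts to look and compute and a tool call to move; the robot and the scene stay as the last step left them, time stands still between calls to the robot, and variables do not carry over. Pictures are saved under pics/ and viewed, at most 10 in all, crops included, and the job is handed in when it is done.

Besides the shell and the picture viewer there is one more tool, called in YAML: its name, and indented under it one key for each argument. carry_out: Moves the arm, as the interface text tells. Its arguments: {"type":"object","properties":{"plan":{"type":"array","items":{"type":"array","items":{"type":"array","items":{"type":"number"}}}}},"required":["plan"]}

```bash
mkdir -p pics; cat > h.py <<'E'
import numpy as np, cv2
from bench import get_obs, camera, hand_in
def cloud(c):
    d=c["z_map"]; K=c["camera_matrix"]; v,u=np.indices(d.shape)
    p=np.stack([(u-K[0,2])/K[0,0]*d,-(v-K[1,2])/K[1,1]*d,-d,np.ones_like(d)],-1)
    w=(p@np.asarray(c["cam_to_world"]).T)[...,:3]; w[d==0]=np.nan
    return w
def save(c,n): cv2.imwrite(f"pics/{n}.png",c["pixels"][...,::-1])
E
python3 - <<'E'
from h import *
for n in("top","scene"):
    c=camera(n); save(c,n+"0"); np.savez(n+"0.npz",**c); print(np.round(c["cam_to_world"],2).tolist())
o=get_obs(); print({k:np.round(v,3).tolist() for k,v in o.items()})
E
```

```text
[[-0.02, 0.99, -0.11, 0.37], [-1.0, -0.02, -0.0, 0.08], [-0.0, 0.11, 0.99, 1.04], [0.0, 0.0, 0.0, 1.0]]
[[0.71, -0.48, 0.52, 1.07], [0.71, 0.49, -0.51, -0.5], [-0.01, 0.73, 0.68, 0.84], [0.0, 0.0, 0.0, 1.0]]
{'time_s': 0.1, 'q': [1.121, 0.181, 1.608, -0.0, 1.354, -0.206], 'dq': [0.001, -0.003, -0.002, 0.002, 0.001, 0.001], 'joint_efforts': [-0.0, -44.588, -35.224, -0.0, 0.004, 0.0], 'eef_pos': [0.139, 0.558, 0.23], 'eef_rot': [-0.0, 0.122, 0.993, -0.001], 'wrist_force': [0.216, -0.796, -0.634], 'torque': [-0.028, -0.033, 0.011], 'grasp_force': 0.0, 'opening': 1.002}
```

View pics/top0.png

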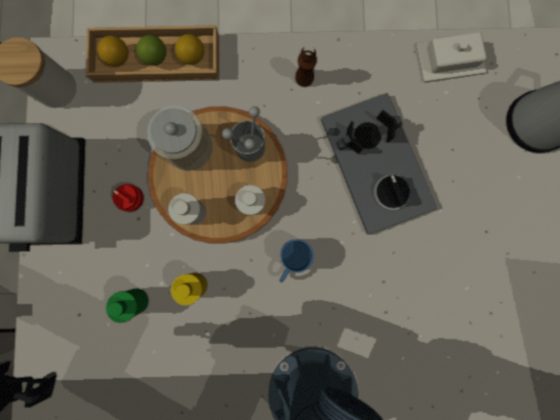

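View pics/scene0.png

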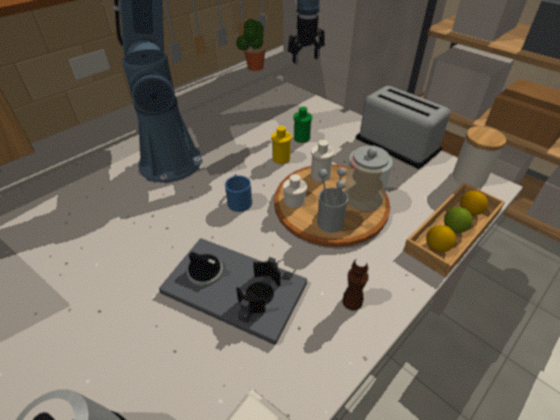

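The top view shows white cups at (184,208) and (250,200), the jar at (176,130), the spoons at (247,140), the timer at (127,197), and the stand with its seat near (367,135) and knob near (393,190). In the scene view the taller cup looks like the one at (322,160). I'll measure these next.

```bash
python3 - <<'E'
from h import *
c=dict(np.load("top0.npz")); w=cloud(c); 
s=dict(np.load("scene0.npz")); ws=cloud(s)
def pts(zlo,zhi,cx,cy,r,W):
    m=(W[...,2]>zlo)&(W[...,2]<zhi)&(np.hypot(W[...,0]-cx,W[...,1]-cy)<r); return W[m]
for n,(u,v) in dict(A=(184,208),B=(250,200),jar=(172,128),spoon=(247,143),timer=(127,197),knob=(393,190),seat=(367,135),blue=(296,255),yel=(183,290)).items():
    p=w[v,u]; print(n,np.round(p,3))
    for nm,W in(("top",w),("scn",ws)):
        q=pts(.045,.4,p[0],p[1],.06,W)
        if len(q): print("  ",nm,len(q),"zmax",np.round(np.percentile(q[:,2],99),3),"mean top",np.round(q[q[:,2]>np.percentile(q[:,2],99)-.006].mean(0),3))
# cup knobs and lids: min enclosing circle of top layers, both cams
for n,(u,v) in dict(A=(181,208),B=(250,199)).items():
    p=w[v,u]
    z=np.nanmax(w[v-4:v+5,u-4:u+5,2])
    for nm,W in(("top",w),("scn",ws)):
        for lo,hi in((z-.006,z+.01),(z-.038,z-.026)):
            q=pts(lo,hi,p[0],p[1],.05,W)
            if len(q)>3: 
                ctr,r=cv2.minEnclosingCircle(q[:,:2].astype(np.float32)); print(n,nm,np.round(lo,3),len(q),np.round(ctr,4),round(r,4))
# base plate
for nm,W in(("top",w),("scn",ws)):
    q=pts(.019,.031,.46,-.2,.24,W); rect=cv2.minAreaRect(q[:,:2].astype(np.float32)); print(nm,"plate",len(q),rect)
E
```

```text
A [0.453 0.284 0.163]
   top 903 zmax 0.164 mean top [0.455 0.291 0.162]
   scn 634 zmax 0.163 mean top [0.459 0.292 0.161]
B [0.472 0.141 0.125]
   top 701 zmax 0.125 mean top [0.477 0.143 0.122]
   scn 546 zmax 0.124 mean top [0.481 0.143 0.122]
jar [0.619 0.298 0.215]
   top 2904 zmax 0.214 mean top [0.621 0.301 0.213]
   scn 1707 zmax 0.213 mean top [0.627 0.3   0.212]
spoon [0.584 0.139 0.213]
   top 588 zmax 0.215 mean top [0.588 0.133 0.213]
   scn 752 zmax 0.214 mean top [0.589 0.133 0.212]
timer [0.492 0.447 0.066]
   top 469 zmax 0.068 mean top [0.495 0.46  0.065]
knob [ 0.495 -0.206  0.069]
   top 810 zmax 0.085 mean top [ 0.495 -0.214  0.082]
   scn 683 zmax 0.084 mean top [ 0.5   -0.212  0.081]
seat [ 0.647 -0.16   0.023]
   top 444 zmax 0.087 mean top [ 0.645 -0.16   0.083]
   scn 603 zmax 0.085 mean top [ 0.651 -0.163  0.082]
blue [0.34  0.033 0.008]
   top 271 zmax 0.089 mean top [0.341 0.033 0.085]
   scn 524 zmax 0.087 mean top [0.346 0.036 0.084]
yel [0.272 0.292 0.135]
   top 836 zmax 0.135 mean top [0.27  0.292 0.132]
   scn 457 zmax 0.134 mean top [0.274 0.295 0.132]
A top 0.16 150 [0.4552 0.2908] 0.0159
A top 0.128 552 [0.4552 0.291 ] 0.0361
A scn 0.16 51 [0.4586 0.2935] 0.0164
A scn 0.128 173 [0.4584 0.2939] 0.0362
B top 0.121 122 [0.477  0.1423] 0.0155
B top 0.089 459 [0.4769 0.1425] 0.0357
B scn 0.121 49 [0.4807 0.1438] 0.0158
B scn 0.089 188 [0.4801 0.1453] 0.0361
top plate 6269 ((0.5276123285293579, -0.11323711276054382), (0.2923648953437805, 0.3597736954689026), 20.281658172607422)
scn plate 4984 ((0.5276569724082947, -0.11243747174739838), (0.28947681188583374, 0.3618282377719879), 20.980958938598633)
```

```bash
python3 - <<'E'
from h import *
for n in("top0","scene0"):
    c=dict(np.load(n+".npz")); W=cloud(c)
    z=W[...,2]; x=W[...,0]; y=W[...,1]
    m=((z>.015)&(z<.095)&(x<.78)&(x>.35)&(y<-.01)&(y>-.4)).astype(np.uint8)
    m=cv2.morphologyEx(m,cv2.MORPH_OPEN,np.ones((3,3)))
    k,l,st,_=cv2.connectedComponentsWithStats(m); i=1+st[1:,4].argmax(); M=l==i
    P=W[M&(z<.032)][:,:2].astype(np.float32)
    (ctr,sz,a)=cv2.minAreaRect(P); print(n,"plate",np.round(ctr,4),np.round(sz,4),a)
    # long axis
    b=cv2.boxPoints((ctr,sz,a)); e=[b[1]-b[0],b[2]-b[1]]; e=max(e,key=np.linalg.norm); e=e/np.linalg.norm(e)
    Q=W[M&(z>.076)]; kn=Q[(np.hypot(Q[:,0]-.497,Q[:,1]+.212)<.06)]; r=cv2.minAreaRect(kn[:,:2].astype(np.float32)); print("bar",np.round(kn.mean(0),4),r)
    sk=W[M&(z>.042)&(z<.052)]; sk=sk[np.hypot(sk[:,0]-.497,sk[:,1]+.212)<.06]; print("skirt",cv2.minEnclosingCircle(sk[:,:2].astype(np.float32)))
    if e@(np.array([.647,-.16])-kn.mean(0)[:2])<0: e=-e
    print("x axis",e,np.arctan2(e[1],e[0])); ctr=np.array(ctr); print("seat",ctr+.075*e,"knob",ctr-.085*e)
    j=Q[np.hypot(Q[:,0]-.497,Q[:,1]+.212)>.06]; f=np.array([-e[1],e[0]]); d=j[:,:2]-ctr
    lx,ly=d@e,d@f
    for s in(1,-1):
        mm=ly*s>0; print("jaw",s,mm.sum(),"x",np.round([lx[mm].min(),lx[mm].max()],3),"y",np.round([ly[mm].min(),ly[mm].max()],3))
E
```

```text
top0 plate [ 0.5753 -0.1855] [0.3303 0.191 ] 19.727712631225586
bar [ 0.4947 -0.2133  0.0818] ((0.4951893389225006, -0.21391257643699646), (0.07490003108978271, 0.01678263396024704), 19.71361541748047)
skirt ((0.49467626214027405, -0.21460482478141785), 0.04275508597493172)
x axis [0.9413073 0.3375506] 0.3443136
seat [ 0.64589296 -0.1601767 ] knob [ 0.49528379 -0.21418479]
jaw 1 165 x [0.037 0.112] y [0.037 0.076]
jaw -1 169 x [0.037 0.111] y [-0.075 -0.037]
scene0 plate [ 0.5777 -0.1832] [0.3299 0.1918] 19.5863094329834
bar [ 0.5005 -0.212   0.0811] ((0.4978596270084381, -0.21113276481628418), (0.07567320019006729, 0.017865030094981194), 18.74797821044922)
skirt ((0.49781134724617004, -0.21222682297229767), 0.04258468747138977)
x axis [0.94213754 0.33522642] 0.34184557
seat [ 0.64839866 -0.1580272 ] knob [ 0.49765665 -0.21166343]
jaw 1 148 x [0.038 0.112] y [0.035 0.075]
jaw -1 190 x [0.037 0.112] y [-0.076 -0.035]
```

The tall cup is A, at about (0.457, 0.2925) with its top at 0.162 (expected 0.162). The seat is at about (0.647, -0.159) and the knob at (0.4965, -0.213), with the stand yawed 0.343 rad. The plate measures 330x191 mm, which matches its stated size. I'm moving above the cup and turning the closing line to stand y on the way.

carry_out:
  plan:
    - [[0.032,-0.027,0,0,0,0.06,1],[0.064,-0.053,0,0,0,0.12,1],[0.096,-0.08,0,0,0,0.18,1],[0.128,-0.107,0,0,0,0.24,1],[0.16,-0.133,0,0,0,0.3,1]]

```text
time_s: 0.52
eef_pos: [0.2995, 0.4234, 0.2309]
eef_rot: [-0.0, -0.03, 1.0, -0.0]
wrist_force: [0.5, 0.0, 0.5]
opening: 0.997
grasp_force: 0.0
```

carry_out:
  plan:
    - [[0.035,-0.03,0,0,0,0.08,1],[0.07,-0.06,0,0,0,0.16,1],[0.105,-0.09,0,0,0,0.23,1],[0.14,-0.118,0,0,0,0.287,1],[0.158,-0.1325,0,0,0,0.287,1]]

```text
time_s: 0.93
eef_pos: [0.458, 0.2906, 0.231]
eef_rot: [-0.0, -0.172, 0.985, -0.0]
wrist_force: [0.6, 1.6, -0.3]
opening: 1.002
grasp_force: 0.0
```

```bash
python3 - <<'E'
from h import *
c=camera("wrist"); save(c,"w1"); W=cloud(c); o=get_obs(); print(np.round(o["eef_pos"],4),np.round(o["eef_rot"],4),np.round(o["q"],3),o["time_s"])
z=W[...,2]; near=np.hypot(W[...,0]-.457,W[...,1]-.2925)<.06
for lo,hi in((.154,.17),(.122,.137)):
    q=W[near&(z>lo)&(z<hi)]; print(len(q))
    if len(q): print(cv2.minEnclosingCircle(q[:,:2].astype(np.float32)),q.mean(0))
E
```

```text
[0.4634 0.2863 0.2312] [ 0.0015 -0.1688  0.9856 -0.0017] [ 0.338  0.112  1.685 -0.004  1.342 -1.571] 0.9833
1544
((0.45589348673820496, 0.29169854521751404), 0.015929900109767914) [0.45497211 0.29128711 0.16120927]
4266
((0.4560967683792114, 0.2915596067905426), 0.03601761907339096) [0.45138819 0.28997187 0.12948185]
```

View pics/w1.png

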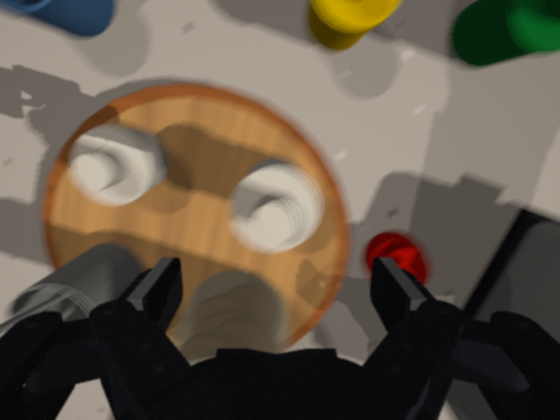

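The wrist view, blurred because the arm was still settling, shows the tall cup's knob at (272,220), the short cup at (95,170) and the timer at (395,262). I'll let the arm settle and measure again.

carry_out:
  plan:
    - [[0,0,-0.01,0,0,0,1],[0,0,-0.01,0,0,0,1],[0,0,-0.01,0,0,0,1],[0,0,-0.01,0,0,0,1],[0,0,-0.01,0,0,0,1]]

```text
time_s: 1.4
eef_pos: [0.4558, 0.2936, 0.2213]
eef_rot: [-0.0, -0.172, 0.985, 0.0]
wrist_force: [0.2, 0.0, 0.2]
opening: 1.004
grasp_force: 0.0
```

```bash
python3 - <<'E'
from h import *
c=camera("wrist"); W=cloud(c); o=get_obs(); print(np.round(o["eef_pos"],4),np.round(o["eef_rot"],4),np.round(o["dq"],3),o["time_s"])
z=W[...,2]; near=np.hypot(W[...,0]-.457,W[...,1]-.2925)<.06
for lo,hi in((.154,.17),(.122,.137)):
    q=W[near&(z>lo)&(z<hi)]; print(cv2.minEnclosingCircle(q[:,:2].astype(np.float32)),q.mean(0))
E
```

```text
[0.456  0.2936 0.2216] [ 2.000e-04 -1.718e-01  9.851e-01  1.000e-04] [-0.005 -0.002 -0.004 -0.    -0.002 -0.003] 1.45
((0.45595282316207886, 0.29165178537368774), 0.015919147059321404) [0.45480877 0.29128551 0.16120061]
((0.4558981657028198, 0.29190173745155334), 0.03613143414258957) [0.45106203 0.29001113 0.12948815]
```

carry_out:
  plan:
    - [[0,-0.0015,-0.02,0,0,0,1],[0,-0.0015,-0.04,0,0,0,1],[0,-0.0015,-0.06,0,0,0,1],[0,-0.0015,-0.08,0,0,0,1],[0,-0.0015,-0.089,0,0,0,1]]

```text
time_s: 1.87
eef_pos: [0.4549, 0.2912, 0.13]
eef_rot: [-0.002, -0.171, 0.985, -0.0]
wrist_force: [0.1, -1.2, -0.0]
opening: 1.002
grasp_force: 0.0
```

carry_out:
  plan:
    - [[0,0,0,0,0,0,0.9],[0,0,0,0,0,0,0.75],[0,0,0,0,0,0,0.6],[0,0,0,0,0,0,0.5],[0,0,0,0,0,0,0.42]]

```text
time_s: 2.28
eef_pos: [0.4576, 0.2914, 0.1336]
eef_rot: [0.001, -0.171, 0.985, 0.0]
wrist_force: [-0.4, -0.1, 0.1]
opening: 0.421
grasp_force: 0.4
```

carry_out:
  plan:
    - [[0,0,0,0,0,0,0.35],[0,0,0,0,0,0,0.3],[0,0,0,0,0,0,0.2],[0,0,0,0,0,0,0],[0,0,0,0,0,0,0]]

```text
time_s: 2.7
eef_pos: [0.4576, 0.2917, 0.1337]
eef_rot: [0.001, -0.171, 0.985, 0.001]
wrist_force: [-0.7, 1.8, 5.9]
opening: 0.36
grasp_force: 58.8
```

Gripped at 0.36, about 31 mm, which fits the 32 mm knob. Lifting.

carry_out:
  plan:
    - [[0,0,0.01,0,0,0,0],[0,0,0.03,0,0,0,0],[0,0,0.06,0,0,0,0],[0,0,0.09,0,0,0,0],[0,0,0.12,0,0,0,0]]

```text
time_s: 3.12
eef_pos: [0.4561, 0.2905, 0.2533]
eef_rot: [-0.001, -0.171, 0.985, -0.0]
wrist_force: [1.1, 1.2, -1.6]
opening: 0.357
grasp_force: 59.5
```

carry_out:
  plan:
    - [[0,0,0.015,0,0,0,0],[0,-0.015,0.015,0,0,0,0],[0,-0.04,0.015,0,0,0,0],[0,-0.07,0.015,0,0,0,0],[0,-0.1,0.015,0,0,0,0]]

```text
time_s: 3.53
eef_pos: [0.456, 0.19, 0.2673]
eef_rot: [-0.0, -0.171, 0.985, -0.0]
wrist_force: [0.8, 0.1, -2.0]
opening: 0.357
grasp_force: 59.7
```

carry_out:
  plan:
    - [[0,-0.03,0,0,0,0,0],[0,-0.06,0,0,0,0,0],[0,-0.09,0,0,0,0,0],[0,-0.12,0,0,0,0,0],[0,-0.15,0,0,0,0,0]]

```text
time_s: 3.95
eef_pos: [0.456, 0.0395, 0.2674]
eef_rot: [-0.0, -0.171, 0.985, -0.0]
wrist_force: [1.1, 0.4, -2.5]
opening: 0.357
grasp_force: 59.7
```

carry_out:
  plan:
    - [[0.01,-0.03,0,0,0,0,0],[0.03,-0.055,0,0,0,0,0],[0.055,-0.075,0,0,0,0,0],[0.08,-0.095,0,0,0,0,0],[0.105,-0.115,0,0,0,0,0]]

```text
time_s: 4.37
eef_pos: [0.5622, -0.0755, 0.2673]
eef_rot: [-0.0, -0.17, 0.985, 0.0]
wrist_force: [-0.0, 0.3, -1.5]
opening: 0.355
grasp_force: 59.6
```

carry_out:
  plan:
    - [[0.025,-0.025,0,0,0,0,0],[0.05,-0.05,0,0,0,0,0],[0.07,-0.07,0,0,0,0,0],[0.083,-0.082,0,0,0,0,0],[0.087,-0.085,0,0,0,0,0]]

```text
time_s: 4.78
eef_pos: [0.6495, -0.1617, 0.2663]
eef_rot: [-0.001, -0.17, 0.986, -0.0]
wrist_force: [-0.5, 0.3, -1.5]
opening: 0.357
grasp_force: 59.8
```

carry_out:
  plan:
    - [[0,0,0,0,0,0,0],[0,0,0,0,0,0,0],[0,0,0,0,0,0,0],[0,0,0,0,0,0,0],[0,0,0,0,0,0,0]]

```text
time_s: 5.2
eef_pos: [0.6484, -0.1581, 0.2678]
eef_rot: [0.0, -0.171, 0.985, -0.0]
wrist_force: [-0.6, 0.5, -3.1]
opening: 0.356
grasp_force: 59.8
```

```bash
cat > chk.py <<'E'
from h import *
import sys
o=get_obs(); print(np.round(o["eef_pos"],4),np.round(o["eef_rot"],4),np.round(o["wrist_force"],1),o["time_s"],round(o["opening"],3))
for n in("top","scene"):
    W=cloud(camera(n)); x,y,z=W[...,0],W[...,1],W[...,2]
    # lid rim / cup body points around tool axis, upper layers
    e=o["eef_pos"]; near=np.hypot(x-e[0],y-e[1])<.055
    zl=e[2]-.002  # expected lid top z
    q=W[near&(z>zl-.012)&(z<zl+.004)]
    if len(q)>20: print(n,"lid",len(q),np.round(cv2.minEnclosingCircle(q[:,:2].astype(np.float32)),4) if 0 else cv2.minEnclosingCircle(q[:,:2].astype(np.float32)),"z",np.round(np.percentile(q[:,2],[50,95]),4))
    b=W[near&(z>zl-.09)&(z<zl-.02)]
    if len(b)>20:
        A=np.c_[2*b[:,:2],np.ones(len(b))]; s=np.linalg.lstsq(A,(b[:,:2]**2).sum(1),rcond=None)[0]
        print(n,"body",len(b),np.round(s[:2],4),"r",np.sqrt(s[2]+s[0]**2+s[1]**2).round(4))
        A=np.c_[2*b[:,:2],b[:,2]-b[:,2].mean(),b[:,2]*0+1]
E
python3 chk.py; python3 - <<'E'
from h import *
save(camera("scene"),"s2")
E
```

```text
[ 0.6484 -0.1581  0.2678] [ 1.000e-04 -1.712e-01  9.852e-01 -1.000e-04] [-0.6  0.5 -3.1] 5.2 0.356
top body 75 [ 0.6459 -0.1589] r 0.0328
scene lid 484 ((0.6499437093734741, -0.15775340795516968), 0.03596627339720726) z [0.2636 0.2657]
scene body 633 [ 0.6479 -0.1563] r 0.0326
```

View pics/s2.png

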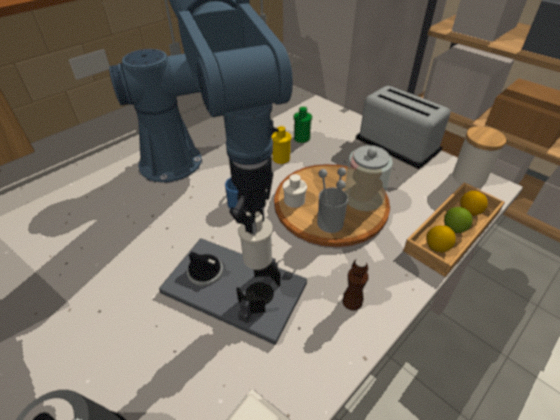

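The cup is held upright at (257,245), above the seat and jaws at (258,290). Against the seat in the same cameras it is about 1.5 mm off in y, so I'll correct that and lower.

carry_out:
  plan:
    - [[0,-0.0015,-0.02,0,0,0,0],[0,-0.0015,-0.045,0,0,0,0],[0,-0.0015,-0.07,0,0,0,0],[0,-0.0015,-0.09,0,0,0,0],[0,-0.0015,-0.1,0,0,0,0]]

```text
time_s: 5.77
eef_pos: [0.6471, -0.1597, 0.1639]
eef_rot: [-0.002, -0.171, 0.985, 0.001]
wrist_force: [-1.1, 0.1, -2.9]
opening: 0.356
grasp_force: 59.9
```

carry_out:
  plan:
    - [[0,0,-0.01,0,0,0,0],[0,0,-0.02,0,0,0,0],[0,0,-0.028,0,0,0,0],[0,0,-0.032,0,0,0,0],[0,0,-0.034,0,0,0,0]]

```text
time_s: 6.18
eef_pos: [0.6488, -0.1605, 0.1331]
eef_rot: [-0.0, -0.171, 0.985, -0.0]
wrist_force: [0.4, -0.3, -2.9]
opening: 0.357
grasp_force: 59.9
```

carry_out:
  plan:
    - [[0,0,-0.001,0,0,0,0],[0,0,-0.002,0,0,0,0],[0,0,-0.003,0,0,0,0],[0,0,-0.003,0,0,0,0],[0,0,-0.003,0,0,0,0]]

```text
time_s: 6.6
eef_pos: [0.649, -0.1606, 0.1307]
eef_rot: [0.0, -0.171, 0.985, -0.0]
wrist_force: [0.7, 0.1, -2.3]
opening: 0.353
grasp_force: 59.9
```

```bash
python3 chk.py
```

```text
[ 0.649  -0.1606  0.1307] [ 2.000e-04 -1.708e-01  9.853e-01 -2.000e-04] [ 0.7  0.1 -2.3] 6.6 0.353
top body 64 [ 0.6454 -0.1178] r 0.0146
scene lid 378 ((0.6503912806510925, -0.15969403088092804), 0.03631104156374931) z [0.1266 0.1294]
scene body 729 [ 0.6495 -0.1617] r 0.0417
```

carry_out:
  plan:
    - [[0,0,-0.0005,0,0,0,0],[0,0,-0.001,0,0,0,0],[0,0,-0.0015,0,0,0,0],[0,0,-0.0015,0,0,0,0],[0,0,-0.0015,0,0,0,0]]

```text
time_s: 7.12
eef_pos: [0.6488, -0.1604, 0.1288]
eef_rot: [-0.0, -0.171, 0.985, 0.0]
wrist_force: [0.0, -0.6, -1.8]
opening: 0.354
grasp_force: 60.1
```

carry_out:
  plan:
    - [[0,0,-0.0005,0,0,0,0],[0,0,-0.001,0,0,0,0],[0,0,-0.0015,0,0,0,0],[0,0,-0.0015,0,0,0,0],[0,0,-0.0015,0,0,0,0]]

```text
time_s: 7.53
eef_pos: [0.6492, -0.1604, 0.1287]
eef_rot: [0.001, -0.171, 0.985, -0.0]
wrist_force: [-2.8, 2.5, 6.1]
opening: 0.357
grasp_force: 60.7
```

Seated: the force rose to 6 N and z stopped dropping. Releasing now.

carry_out:
  plan:
    - [[0,0,0.0005,0,0,0,0.36],[0,0,0.0005,0,0,0,0.4],[0,0,0.0005,0,0,0,0.5],[0,0,0.0005,0,0,0,0.7],[0,0,0.0005,0,0,0,0.9]]

```text
time_s: 7.95
eef_pos: [0.6488, -0.1606, 0.1276]
eef_rot: [-0.0, -0.171, 0.985, -0.0]
wrist_force: [-0.5, 0.7, -0.2]
opening: 0.763
grasp_force: 0.0
```

carry_out:
  plan:
    - [[0,0,0.0,0,0,0,1],[0,0,0.01,0,0,0,1],[0,0,0.03,0,0,0,1],[0,0,0.06,0,0,0,1],[0,0,0.09,0,0,0,1]]

```text
time_s: 8.37
eef_pos: [0.6482, -0.1603, 0.2185]
eef_rot: [-0.001, -0.171, 0.985, 0.001]
wrist_force: [0.3, -0.3, -0.1]
opening: 1.001
grasp_force: 0.0
```

carry_out:
  plan:
    - [[-0.03,-0.005,0,0,0,0,1],[-0.06,-0.015,0,0,0,0,1],[-0.09,-0.025,0,0,0,0,1],[-0.12,-0.04,0,0,0,0,1],[-0.1525,-0.0545,0,0,0,0,1]]

```text
time_s: 8.78
eef_pos: [0.4954, -0.2153, 0.2188]
eef_rot: [0.001, -0.171, 0.985, -0.001]
wrist_force: [-0.5, -0.4, 0.2]
opening: 1.003
grasp_force: 0.0
```

carry_out:
  plan:
    - [[0,0,0,0,0,0,1],[0,0,0,0,0,0,1],[0,0,0,0,0,0,1],[0,0,0,0,0,0,1],[0,0,0,0,0,0,1]]

```text
time_s: 9.2
eef_pos: [0.4972, -0.2147, 0.218]
eef_rot: [0.0, -0.171, 0.985, -0.0]
wrist_force: [0.7, -0.1, -0.5]
opening: 1.0
grasp_force: 0.0
```

```bash
cat > st.py <<'E'
from h import *
o=get_obs(); print(np.round(o["eef_pos"],4),np.round(o["eef_rot"],4),np.round(o["q"],3),o["time_s"])
for n in("wrist","scene","top"):
    c=camera(n); W=cloud(c); x,y,z=W[...,0],W[...,1],W[...,2]
    near=np.hypot(x-.648,y+.159)<.06
    for lo,hi in((.15,.165),(.119,.131)):
        q=W[near&(z>lo)&(z<hi)]
        if len(q)>10: ct,r=cv2.minEnclosingCircle(q[:,:2].astype(np.float32)); print(n,"cup",lo,len(q),np.round(ct,4),round(r,4),"ztop",np.percentile(q[:,2],90).round(4))
    q=W[(np.hypot(x-.497,y+.213)<.055)&(z>.076)&(z<.09)]
    if len(q)>10: ct,s,a=cv2.minAreaRect(q[:,:2].astype(np.float32)); print(n,"bar",len(q),np.round(ct,4),np.round(s,4),round(a,2),"z",np.median(q[:,2]).round(4))
    if n=="wrist": save(c,"w%d"%round(o["time_s"]*100))
E
python3 st.py; ls pics
```

```text
[ 0.4972 -0.2147  0.218 ] [ 2.000e-04 -1.713e-01  9.852e-01 -1.000e-04] [-0.627  0.118  1.706  0.     1.317 -2.542] 9.2
wrist cup 0.119 278 [ 0.6196 -0.1717] 0.0199 ztop 0.1248
wrist bar 1420 [ 0.4963 -0.2146] [0.0752 0.016 ] 20.22 z 0.0813
scene cup 0.15 140 [ 0.6485 -0.1584] 0.0165 ztop 0.1581
scene cup 0.119 444 [ 0.6489 -0.1575] 0.0363 ztop 0.1267
scene bar 172 [ 0.4979 -0.212 ] [0.0753 0.0176] 19.29 z 0.0813
top cup 0.15 157 [ 0.6457 -0.1604] 0.0163 ztop 0.1594
top cup 0.119 517 [ 0.6463 -0.16  ] 0.0361 ztop 0.1273
top bar 130 [ 0.4953 -0.2142] [0.0748 0.0167] 19.79 z 0.082
s2.png
scene0.png
top0.png
w1.png
w920.png
```

The cup sits within about 0.5 mm of the seat centre, with its lid top at about 0.126. The bar is under the tool within 1 mm. Descending to grip it.

carry_out:
  plan:
    - [[-0.001,0,-0.035,0,0,0,1],[-0.001,0,-0.07,0,0,0,1],[-0.001,0,-0.1,0,0,0,1],[-0.001,0,-0.12,0,0,0,1],[-0.001,0,-0.13,0,0,0,1]]

```text
time_s: 9.77
eef_pos: [0.4937, -0.2134, 0.0843]
eef_rot: [-0.002, -0.171, 0.985, 0.002]
wrist_force: [-1.0, -0.1, -0.7]
opening: 1.003
grasp_force: 0.0
```

carry_out:
  plan:
    - [[0,0,-0.01,0,0,0,1],[0,0,-0.02,0,0,0,1],[0,0,-0.028,0,0,0,1],[0,0,-0.033,0,0,0,1],[0,0,-0.035,0,0,0,1]]

```text
time_s: 10.18
eef_pos: [0.4954, -0.215, 0.0525]
eef_rot: [0.0, -0.171, 0.985, -0.0]
wrist_force: [-0.1, -0.7, -0.4]
opening: 0.998
grasp_force: 0.0
```

carry_out:
  plan:
    - [[0,0,0,0,0,0,0.8],[0,0,0,0,0,0,0.6],[0,0,0,0,0,0,0.45],[0,0,0,0,0,0,0.35],[0,0,0,0,0,0,0.28]]

```text
time_s: 10.6
eef_pos: [0.4956, -0.2152, 0.0533]
eef_rot: [0.0, -0.171, 0.985, -0.0]
wrist_force: [-0.9, -0.4, 0.1]
opening: 0.3
grasp_force: 0.0
```

carry_out:
  plan:
    - [[0,0,0,0,0,0,0.2],[0,0,0,0,0,0,0.1],[0,0,0,0,0,0,0],[0,0,0,0,0,0,0],[0,0,0,0,0,0,0]]

```text
time_s: 11.02
eef_pos: [0.4949, -0.2136, 0.0532]
eef_rot: [-0.0, -0.171, 0.985, 0.001]
wrist_force: [-2.5, 5.9, 7.7]
opening: 0.18
grasp_force: 58.7
```

Gripped at 0.18, about 15 mm, which fits the 16 mm bar. Turning clockwise.

carry_out:
  plan:
    - [[0,0,0,0,0,-0.08,0],[0,0,0,0,0,-0.16,0],[0,0,0,0,0,-0.24,0],[0,0,0,0,0,-0.32,0],[0,0,0,0,0,-0.4,0]]

```text
time_s: 11.43
eef_pos: [0.4948, -0.2131, 0.0532]
eef_rot: [-0.001, 0.03, 1.0, 0.001]
wrist_force: [-3.8, 8.1, 8.5]
opening: 0.175
grasp_force: 59.0
```

carry_out:
  plan:
    - [[0,0,0,0,0,-0.09,0],[0,0,0,0,0,-0.18,0],[0,0,0,0,0,-0.27,0],[0,0,0,0,0,-0.36,0],[0,0,0,0,0,-0.45,0]]

```text
time_s: 11.85
eef_pos: [0.4949, -0.2124, 0.0532]
eef_rot: [-0.001, 0.253, 0.968, 0.002]
wrist_force: [-1.6, 12.2, 8.7]
opening: 0.175
grasp_force: 59.0
```

carry_out:
  plan:
    - [[0,0,0,0,0,-0.09,0],[0,0,0,0,0,-0.18,0],[0,0,0,0,0,-0.27,0],[0,0,0,0,0,-0.36,0],[0,0,0,0,0,-0.43,0]]

```text
time_s: 12.27
eef_pos: [0.4954, -0.2119, 0.0532]
eef_rot: [-0.001, 0.453, 0.891, 0.002]
wrist_force: [-0.7, 14.3, 7.5]
opening: 0.178
grasp_force: 58.9
```

carry_out:
  plan:
    - [[0,0,0,0,0,0,0],[0,0,0,0,0,0,0],[0,0,0,0,0,0,0],[0,0,0,0,0,0,0],[0,0,0,0,0,0,0]]

```text
time_s: 12.68
eef_pos: [0.4953, -0.2119, 0.0532]
eef_rot: [-0.001, 0.452, 0.892, 0.002]
wrist_force: [-0.0, 13.9, 8.6]
opening: 0.176
grasp_force: 58.9
```

```bash
python3 st.py; python3 -c "
from h import *
print(get_obs()['torque']); save(camera('scene'),'s3')"
```

```text
[ 0.4953 -0.2119  0.0532] [-0.0013  0.4515  0.8923  0.002 ] [-0.627  0.336  1.819  0.004  0.99  -1.263] 12.6833
wrist bar 6829 [ 0.4942 -0.2095] [0.0396 0.065 ] 57.51 z 0.0815
scene cup 0.15 142 [ 0.6483 -0.1579] 0.0167 ztop 0.1583
scene cup 0.119 450 [ 0.6494 -0.158 ] 0.0365 ztop 0.1266
scene bar 152 [ 0.5018 -0.2234] [0.0396 0.0489] 11.43 z 0.0817
top cup 0.15 157 [ 0.6467 -0.1598] 0.0161 ztop 0.159
top cup 0.119 517 [ 0.6456 -0.1609] 0.0363 ztop 0.1272
top bar 43 [ 0.4854 -0.19  ] [0.01   0.0304] 59.49 z 0.0818
[ 1.78167826  0.04623326 -0.21986033]
```

View pics/s3.png

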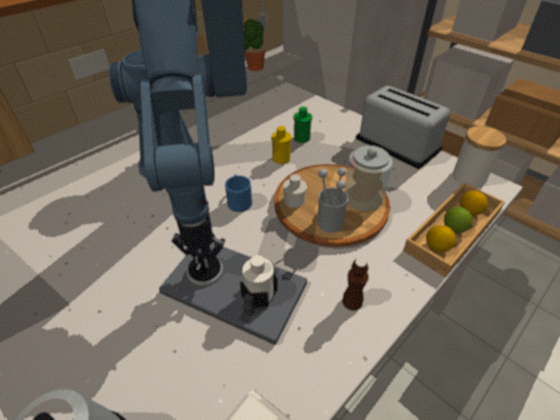

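The tall cup stands upright at (258,275) with the jaws closed on it, and the knob at (205,270) has been turned about 1.28 rad. Opening and withdrawing.

carry_out:
  plan:
    - [[0,0,0,0,0,0,0.2],[0,0,0,0,0,0,0.35],[0,0,0,0,0,0,0.5],[0,0,0,0,0,0,0.75],[0,0,0,0,0,0,1]]

```text
time_s: 13.3
eef_pos: [0.4953, -0.2153, 0.0529]
eef_rot: [0.0, 0.452, 0.892, -0.0]
wrist_force: [1.1, 0.1, -0.2]
opening: 0.759
grasp_force: 0.0
```

carry_out:
  plan:
    - [[0,0,0,0,0,0,1],[0,0,0.01,0,0,0,1],[0,0,0.035,0,0,0,1],[0,0,0.07,0,0,0,1],[0,0,0.1,0,0,0,1]]

```text
time_s: 13.72
eef_pos: [0.495, -0.215, 0.1547]
eef_rot: [-0.0, 0.452, 0.892, -0.0]
wrist_force: [0.7, -0.5, 0.5]
opening: 1.001
grasp_force: 0.0
```

carry_out:
  plan:
    - [[-0.01,0,0.03,0,0,0,1],[-0.02,0,0.06,0,0,0,1],[-0.03,0,0.08,0,0,0,1],[-0.03,0,0.08,0,0,0,1],[-0.03,0,0.08,0,0,0,1]]

```text
time_s: 14.13
eef_pos: [0.4658, -0.2156, 0.2348]
eef_rot: [0.002, 0.452, 0.892, -0.0]
wrist_force: [-0.8, 0.3, 0.2]
opening: 1.002
grasp_force: 0.0
```

```bash
python3 st.py; python3 -c "
from h import *
save(camera('top'),'t4')"
```

```text
[ 0.4658 -0.2156  0.2348] [ 2.000e-03  4.517e-01  8.922e-01 -4.000e-04] [-0.665  0.036  1.759  0.     1.343 -1.299] 14.1333
wrist cup 0.15 1331 [ 0.6476 -0.1601] 0.0167 ztop 0.1572
wrist cup 0.119 3349 [ 0.6473 -0.1605] 0.0363 ztop 0.1255
wrist bar 1218 [ 0.4965 -0.2137] [0.0161 0.0747] 35.27 z 0.0814
scene cup 0.15 143 [ 0.6493 -0.1579] 0.0163 ztop 0.1581
scene cup 0.119 455 [ 0.6493 -0.1576] 0.0373 ztop 0.1264
scene bar 168 [ 0.4978 -0.2112] [0.0168 0.0766] 35.41 z 0.0809
top cup 0.15 157 [ 0.6462 -0.1604] 0.0161 ztop 0.1587
top cup 0.119 516 [ 0.6456 -0.1604] 0.0362 ztop 0.1273
top bar 201 [ 0.4952 -0.2142] [0.016  0.0757] 34.76 z 0.082
```

View pics/t4.png

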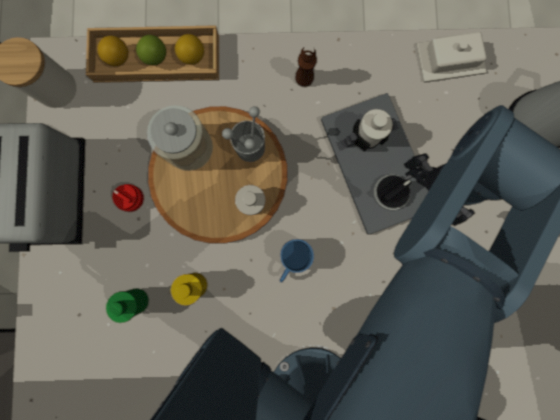

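The bar is now at about -55°, a turn of about 1.30 rad, so the knob is at its stop. The cup at (376,125) is centred and upright, the bystanders haven't moved, and the gripper is clear.

```bash
python3 -c "
from bench import hand_in
print(hand_in())"
```

```text
the job is handed in; nothing more can be done
None
```

I've handed the job in, and no verdict came back: the tall cup stands upright on the seat, about 1 mm off centre, the jaws look closed on it (grip force not measured), the knob is at its stop at about 1.30 rad, and nothing else was disturbed.

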